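Find the unlatched lid of the slide filing unit and push it open

ROBOT

A 6-joint arm with a two-finger parallel gripper is mounted at the origin on the work surface. World frame = base frame: x ahead of the robot, y to its left, z up, the work surface at z = 0. Lengths are in mm, angles in rad, forces in N, time in s.
With the tool pointing down it reaches from about 325 to 750 mm from the base axis. Payload 7.6 kg.
Tool frame: the origin (TCP) lies midway between the tips of the shut fingers; the grasp point (between the pads) lies 19 mm behind it; z points along the fingers, y is the line along which they close (so a half turn about z gives the same grasp; the last joint's range is limited). The gripper opens to 85 mm and grips with 20 to 120 N. Pads are 22 mm wide; open, the fingers measure 114 mm over their backs; the gripper's body (76 mm by 85 mm) begins 54 mm behind the grasp point. The pads swing forward as they close: fully open they stand 13 mm farther back than shut.
Start: joints at [1.09, 0.052, 1.401, -0, 1.689, -0.07], TCP at [209.641, 481.348, 231.323] pointing down, gripper open.
Joint ranges: [-2.9, 2.9], [-0.91, 2.17], [0.12, 2.37], [-1.06, 4.2], [0.26, 2.73], [-2.93, 2.93]. Speed limits (rad/s): [2.57, 2.57, 3.01, 3.14, 3.14, 3.14].

INTERFACE

Orientations are given as a rotation vector (axis times angle).
In Python, from cell import manip, eoat, telemetry, camera, calibration gives the robot as it stands. Calls block until the motion is done:
- manip.move_to(position, orientation): joint-space move of the TCP to a pose.
- manip.move_linear(position, orientation=None, rate=150): straight line of the TCP; orientation=None keeps the orientation; rate is the mean speed in mm/s.
- manip.move_joints(angles): joint-space move.
- eoat.gripper_open() and eoat.grab(force=None): open the fingers fully, or close them until they stop; force is the grip in N (None keeps the last).
- manip.dwell(seconds).
- manip.inverse_kinematics(position, orientation): joint angles nearest the present ones, or None.
- telemetry.state(): the state.
- camera(name): name is "scene" or "top" or "wrist"; returns the picture (420x560x3 uint8, blue, green, red); there is no depth.
- calibration(name): a dict with "camera_matrix" (3x3 intrinsics, pixels), "D" ([k1, k2, p1, p2, k3] as OpenCV has them; the pictures are not rectified), "R" (3x3) and "t" (3): a world point X has camera coordinates R X + t. Camera axes: x right, y down, z forward; pixel columns grow to the right and rows downward; lengths in mm; the calibration is good to about 2 mm. A picture is of the moment at which its call begins: read the wrist's pose just before it. calibration takes no time and is no camera call; for the wrist camera it gives the pose at the moment of the call.
A pose or a line that the arm cannot do raises manip.MotionError and nothing moves.
- manip.sign_off(): hands the job in; it is judged then, once.
The state is a dict: "time_s": time; "qpos": joint angles; "joint_vel": joint speeds; "tau": joint torques, N m; "tcp_pos": TCP position; "ee_rot": TCP orientation; "contact_force": force on the tool from outside, world axes, zero at the start; "moment": the same for the moment, N m; "grip_width": opening from 0.0 (shut) to 1.0 (fully open); "grip_force": force on a finger pad.
Only numpy, scipy, OpenCV 4.12 (cv2) and the standard library are available. Lean on these libraries where they do the work, as an engineer would, in place of code of your own. Each camera call takes 0.05 s, during which the arm holds its last target. There are 200 camera calls.

TASK

One of the four identical lids of the slide filing unit has been left unlatched for today's slides. Press the ribbed short ends of the lids to find the one that rocks, then push that lid up and over until it stands open at its stop. It is all pressing and pushing with the fingertips: do not pick up or shift the bottles, jar, mailer, dish or pen.

Things in the scene. Friction and masses are not known exactly. Their poses are not given: they have to be found in the camera images.
- unit: Slide filing unit fixed to the bench: low white box 210 (x) x 420 (y) x 90 mm high. Origin under its centre on the bench, z up, +x to its far side, +y along the lids; yaw within 0.25 rad. Four open wells in its top, 74 mm apart along y (6 mm walls between, floor 6 mm above the bench), each shut by a grey lid. The 60 mm wide ends of its top carry the jar and the mailer.
- hinge (a point): Point on the unit: middle of the hinge line of all four lids, parallel to the unit's y, 22 mm from its centre towards +x, 87 mm above the bench (steel pins mark it). All lids are alike: 148 (x) x 64 x 6 mm, top flush with the box at 90 mm, 2 mm gaps; the long end reaches 98 mm from the hinge towards -x, the short end, with thumb pad of 5 thin metal ribs, 50 mm towards +x.
- hatch (a joint): Angle (rad) of the one unlatched lid, whichever it is (not visible; the other three are rigidly latched). 0 shut; grows as its short end is pressed down (4 to 10 N at the pad) and its long end rises. Hinge friction keeps it at any angle. The raised long edge can then be pushed up and over towards the unit's +x, to a stop at 1.4, nearly upright, edge 95 mm above the box top.
- pad1 (a point): Point fixed to the unit at the middle of the ribbed thumb pad of the first lid (counted from the unit's +y end), on its top face when shut, 32 mm from the hinge line towards the unit's +x. It does not move with the lid. Axes as the unit's.
- pad2 (a point): Point fixed to the unit at the middle of the ribbed thumb pad of the second lid (counted from the unit's +y end), on its top face when shut, 32 mm from the hinge line towards the unit's +x. It does not move with the lid. Axes as the unit's.
- pad3 (a point): Point fixed to the unit at the middle of the ribbed thumb pad of the third lid (counted from the unit's +y end), on its top face when shut, 32 mm from the hinge line towards the unit's +x. It does not move with the lid. Axes as the unit's.
- pad4 (a point): Point fixed to the unit at the middle of the ribbed thumb pad of the fourth lid (counted from the unit's +y end), on its top face when shut, 32 mm from the hinge line towards the unit's +x. It does not move with the lid. Axes as the unit's.
- amber: Loose amber bottle, 52 mm diameter, 105 mm high, behind the unit; a bystander. Origin: centre of its underside.
- dropper: Loose white dropper bottle, 36 mm diameter, 85 mm high, behind the unit; a bystander. Origin: centre of its underside.
- jar: Loose small glass jar, 36 mm diameter, 42 mm high, standing on the unit's +y end; a bystander. Origin: centre of its underside.
- mailer: Loose blue slide mailer, 82 x 30 x 18 mm, lying on the unit's -y end; a bystander. Origin: centre of its underside.
- dish: Loose clear dish, 90 mm diameter, 16 mm high, right of the unit on the bench; a bystander. Origin: centre of its underside.
- marker: Loose orange marker pen, 130 x 16 x 14 mm, lying right of the unit on the bench; a bystander. Origin: centre of its underside.
- reagent: Loose blue bottle, 60 mm diameter, 110 mm high, left of the unit; a bystander. Origin: centre of its underside.

How it is judged (in metres and radians):
On the way:
1. the unlatched lid has been pressed so that it rocks up by more than 0.15 rad (value of joint hatch above 0.15 rad), for 0.1 s.
At the end, for the whole second after the job is handed in: The unlatched lid stands open at 1.25 rad or more (stop at 1.4) and at rest, and every loose bystander is within 25 mm of where it started (value of joint hatch above 1.25 rad and velocity of joint hatch between -0.1 and 0.1 rad/s and distance of each of amber, dropper, jar, mailer, dish, marker, reagent from where it was at the start of the episode below 0.025 m); the robot touches nothing.
It fails at once if a bystander was moved by more than 25 mm, lifted or carried (distance of any of amber, dropper, jar, mailer, dish, marker, reagent from where it was at the start of the episode above 0.025 m).
It fails at once if a bystander was tipped over (angle between any of amber, dropper, jar, mailer, dish, marker, reagent's own z axis and vertical above 0.4 rad).
It also fails if it takes over 51 s, if anything falls off the work surface, if the arm or the gripper's body presses on something with over 40 N, if the wrist force passes 120 N, or if a joint passes its speed limit or range.

## Working session

There is one attempt and no reset: what is moved stays moved. The work goes in short steps, each a Python script; the robot and the scene stay as the last script left them, time stands still between calls to the robot, and variables do not carry over. Pictures are saved under pics/ and viewed, at most 10 in all, crops included, and the job is handed in when it is done.

```bash
mkdir -p pics; python3 - <<'E'
from cell import *
import cv2
for n in("top","scene"):
    cv2.imwrite(f"pics/{n}0.png",cv2.resize(camera(n),(800,600)))
    c=calibration(n);print(n,c["camera_matrix"],c["D"],c["R"],c["t"])
s=telemetry.state();print(s["time_s"],s["ee_rot"],s["contact_force"])
E
```

```text
top [[413.85327907   0.         277.8766615 ]
 [  0.         413.85327907 208.07618536]
 [  0.           0.           1.        ]] [-0.09896151  0.          0.          0.          0.        ] [[-1.06466081e-01 -9.94316109e-01  6.69974680e-04]
 [-9.70950146e-01  1.03818915e-01 -2.15586288e-01]
 [ 2.14291363e-01 -2.36031392e-02 -9.76484564e-01]] [ 34.97827784 564.41240988 956.84900819]
scene [[513.68841972   0.         277.57932546]
 [  0.         513.68841972 204.58224594]
 [  0.           0.           1.        ]] [0.02976257 0.         0.         0.         0.        ] [[-0.18539505  0.98245315 -0.02035892]
 [ 0.66000806  0.10914484 -0.74328781]
 [-0.72802338 -0.15123894 -0.66866191]] [ 118.12445855 -303.26764707 1807.33360536]
0.1 [-6.40645667e-01 -3.07520062e+00  2.15969633e-03] [ 0.61255398 -0.25879281  0.08730345]
```

View pics/top0.png

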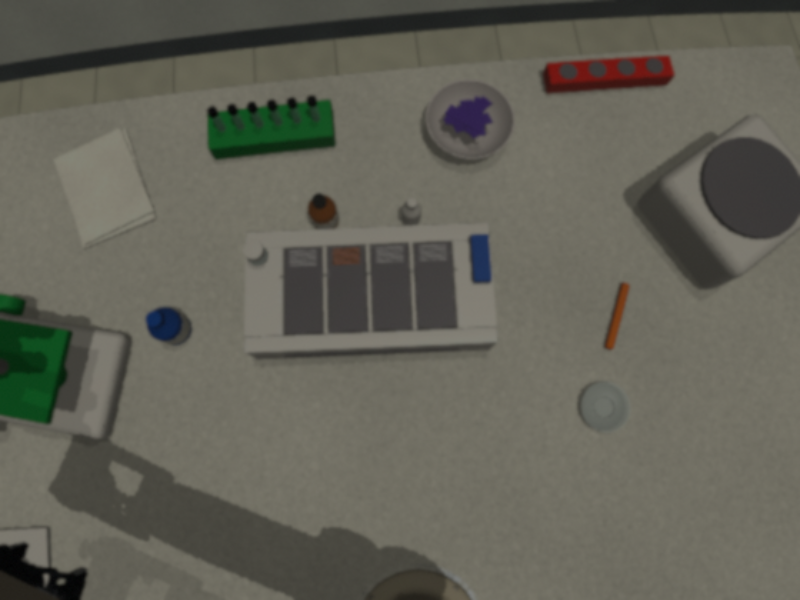

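View pics/scene0.png

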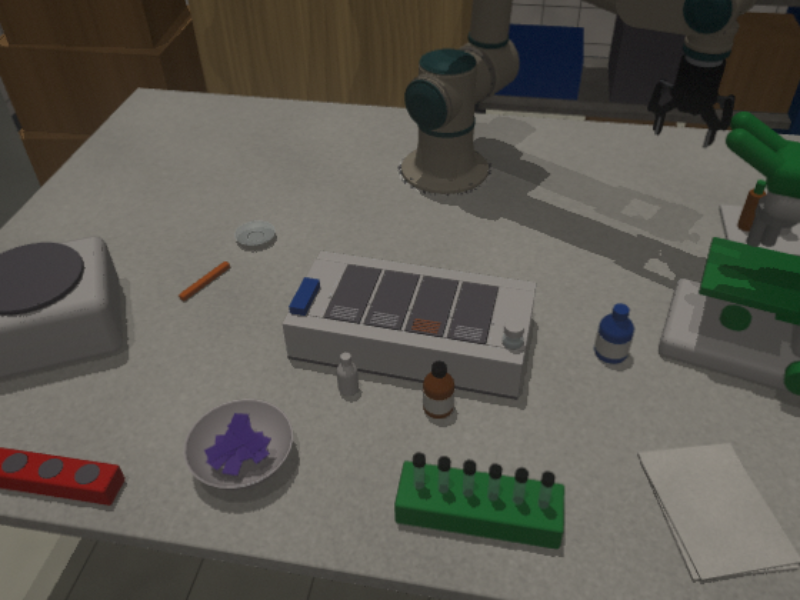

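```bash
python3 - <<'E'
from cell import *
import cv2
a=camera("top");c=a[145:260,160:360];c=cv2.convertScaleAbs(c,alpha=1.6)
cv2.imwrite("pics/c1.png",cv2.resize(c,None,fx=4,fy=4,interpolation=cv2.INTER_CUBIC))
E
```

```text
(no output)
```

View pics/c1.png

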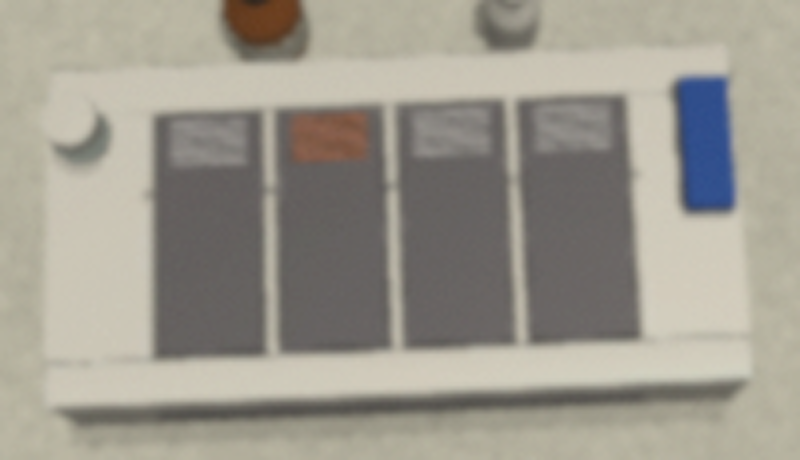

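The crop shows the four lids (outer corners at (155,116), (626,97), (638,337) and (155,356)). Only lid 2's ribs are copper-coloured. I'll fit the unit pose from the corners.

```bash
cat > h.py <<'E'
import numpy as np,cv2
from cell import *
from scipy.spatial.transform import Rotation as Ro
def proj(n,P):
    c=calibration(n);return cv2.projectPoints(np.float64(P),cv2.Rodrigues(np.array(c["R"]))[0],np.float64(c["t"]),np.float64(c["camera_matrix"]),np.float64(c["D"]))[0][:,0]
def toW(p,P):
    x,y,th=p;P=np.atleast_2d(np.float64(P));c,s=np.cos(th),np.sin(th)
    return np.c_[x+c*P[:,0]-s*P[:,1],y+s*P[:,0]+c*P[:,1],P[:,2]]
E
python3 - <<'E'
from h import *
from scipy.optimize import least_squares
L=[(72,143,90),(72,-143,90),(-76,-143,90),(-76,143,90),(105,210,90),(105,-210,90),(-105,210,90),(-105,-210,90)]
c=np.array([(155,116),(626,97),(638,337),(155,356),(50,73),(725,48),(45,402),(750,380)])
px=(c+.5)/4-.5+[160,145]
r=least_squares(lambda p:(proj("top",toW(p,L))-px).ravel(),[480,0,0],x_scale=[100,100,.1],loss='soft_l1')
print(r.x,np.round(r.fun.reshape(-1,2),1))
pads=toW(r.x,[(54,y,90) for y in(111,37,-37,-111)]);print(pads)
np.save("unit.npy",r.x)
# check against scene: project
print(proj("scene",pads)/.7)
print(telemetry.state()["time_s"])
E
```

```text
[ 5.83641749e+02  2.12953012e+01 -6.85607448e-02] [[ 0.2 -0.1]
 [-0.7  0.3]
 [-0.1  0.1]
 [-0.  -0.2]
 [-0.4 -1. ]
 [ 0.8 -1.1]
 [-0.7  1.4]
 [ 0.9  0.3]]
[[645.11916535 128.33514098  90.        ]
 [640.04964403  54.50899417  90.        ]
 [634.98012271 -19.31715265  90.        ]
 [629.91060139 -93.14329946  90.        ]]
[[468.18259352 332.88928302]
 [426.05159666 325.8296468 ]
 [384.91187792 318.941679  ]
 [344.70594225 312.21537097]]
0.15
```

```bash
cat >> h.py <<'E'
U=np.load("unit.npy")
def ori(flip=0): # tool down, tool y along unit y
    return (Ro.from_euler('z',U[2]+flip*np.pi)*Ro.from_matrix(np.diag([-1,1,-1.]))).as_rotvec()
def F(): return np.array(telemetry.state()["contact_force"])
def T(): return telemetry.state()["time_s"]
def lin(p,rate=150): manip.move_linear(toW(U,p)[0],None,rate)
def press(k,x=54,zmin=70,fmax=25):
    y=148-37-74*(k-1)
    lin((x,y,97),200);f0=F();log=[]
    for z in np.arange(95,zmin-.1,-1.):
        lin((x,y,z),40);f=(F()-f0)[2];log.append((z,round(float(f),1)))
        if f>fmax:break
    print(k,log,T());return log
E
python3 - <<'E'
from h import *
p=toW(U,(54,37,150))[0]
for fl in(0,1): print(fl,manip.inverse_kinematics(p,ori(fl)))
eoat.grab(20)
manip.move_to(p+[0,0,50],ori(0))
print(telemetry.state()["tcp_pos"],T(),telemetry.state()["grip_width"])
press(2)
E
```

```text
0 [ 0.02748322  0.41875452  1.13636431  0.          1.58647382 -1.47475236]
1 [0.02748322 0.41875452 1.13636431 0.         1.58647382 1.66684029]
[639.90196181  55.49994041 200.18090155] 3.0917 0.0035684436512429534
2 [(np.float64(95.0), -1.0), (np.float64(94.0), -0.7), (np.float64(93.0), -1.0), (np.float64(92.0), -1.4), (np.float64(91.0), -1.0), (np.float64(90.0), -0.2), (np.float64(89.0), 3.5), (np.float64(88.0), 8.9), (np.float64(87.0), 13.3), (np.float64(86.0), 19.2), (np.float64(85.0), 24.0), (np.float64(84.0), 27.2)] 6.7583
```

Lid 2's force climbed steadily to 27 N, well over the 10 N that should rock a lid, so it is latched. Lid 3 next.

```bash
python3 - <<'E'
from h import *
lin((54,37,120),200)
for k in(3,4,1):
    y=111-74*(k-1); lin((54,y,120),250)
    l=press(k,fmax=18)
    if l[-1][1]<18:
        print("rocks",k,telemetry.state()["tcp_pos"]);break
    lin((54,y,120),200)
E
```

```text
3 [(np.float64(95.0), -0.2), (np.float64(94.0), 0.1), (np.float64(93.0), 0.4), (np.float64(92.0), 0.9), (np.float64(91.0), 0.7), (np.float64(90.0), 0.9), (np.float64(89.0), 7.1), (np.float64(88.0), 10.0), (np.float64(87.0), 15.3), (np.float64(86.0), 19.1)] 10.3083
4 [(np.float64(95.0), -1.4), (np.float64(94.0), -0.7), (np.float64(93.0), -1.3), (np.float64(92.0), -1.1), (np.float64(91.0), -1.3), (np.float64(90.0), -1.0), (np.float64(89.0), 2.9), (np.float64(88.0), 3.8), (np.float64(87.0), 4.0), (np.float64(86.0), 3.5), (np.float64(85.0), 4.2), (np.float64(84.0), 3.5), (np.float64(83.0), 4.3), (np.float64(82.0), 4.1), (np.float64(81.0), 5.5), (np.float64(80.0), 4.5), (np.float64(79.0), 3.5), (np.float64(78.0), 5.0), (np.float64(77.0), 3.7), (np.float64(76.0), 4.3), (np.float64(75.0), 5.3), (np.float64(74.0), 3.2), (np.float64(73.0), 4.3), (np.float64(72.0), 3.3), (np.float64(71.0), 2.9), (np.float64(70.0), 3.3)] 17.8417
rocks 4 [629.94913415 -93.17879153  69.97617626]
```

Lid 4 rocks at a steady 3–5 N. I'll retreat, swing round to the -x side over the top, and check with one picture.

```bash
python3 - <<'E'
from h import *
lin((54,-111,200),200)
lin((-135,-111,200),250)
lin((-135,-111,118),200)
a=camera("scene");c=a[150:300,180:400]
cv2.imwrite("pics/s1.png",cv2.resize(cv2.convertScaleAbs(c,alpha=1.4),None,fx=3.6,fy=3.6,interpolation=cv2.INTER_CUBIC))
for th in(.3,.5,.7,.9):
    q=proj("scene",toW(U,[(22-98*np.cos(th),y,87+98*np.sin(th)) for y in(-143,-79)]));print(th,((q-[180,150])*3.6).round().tolist())
print(T())
E
```

```text
0.3 [[228.0, 102.0], [311.0, 114.0]]
0.5 [[224.0, 89.0], [307.0, 102.0]]
0.7 [[218.0, 81.0], [302.0, 94.0]]
0.9 [[210.0, 78.0], [296.0, 91.0]]
20.1583
```

View pics/s1.png

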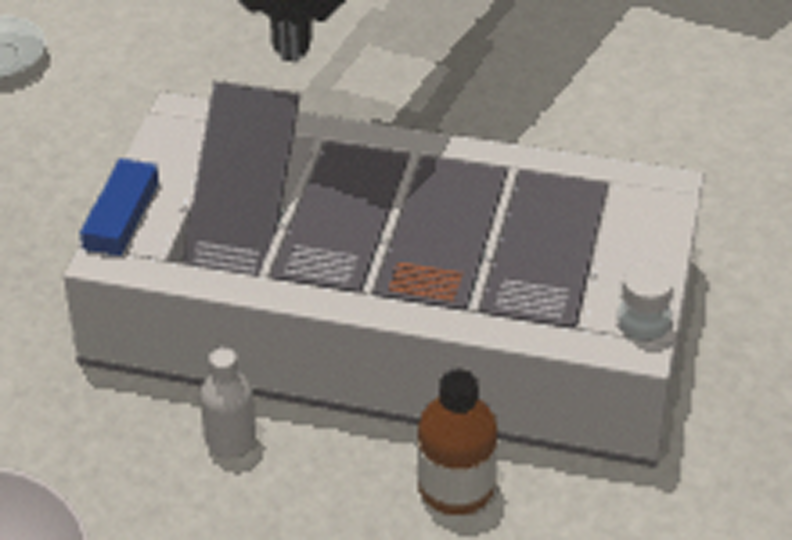

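The lid's raised edge runs from (215,83) to (300,95), which fits about 0.7 rad with the edge near z = 150. Now I'll push it over from behind.

```bash
python3 - <<'E'
from h import *
d=toW((0,0,U[2]),(1,0,0))[0][:2]
f0=F();log=[]
lin((-78,-111,118),120)
for x in np.arange(-74,6,2.):
    z=118+ 27*min(1,(x+74)/55)
    lin((x,-111,z),50);f=F()-f0;fx=-float(f[:2]@d);log.append((float(x),round(fx,1),round(float(f[2]),1)))
    if fx>18:break
print(log,T())
a=camera("scene");c=a[100:300,150:400]
cv2.imwrite("pics/s2.png",cv2.resize(cv2.convertScaleAbs(c,alpha=1.4),None,fx=3,fy=3,interpolation=cv2.INTER_CUBIC))
for th in(1.,1.2,1.3,1.4):
    q=proj("scene",toW(U,[(22-98*np.cos(th)+3*np.sin(th),y,87+98*np.sin(th)+3*np.cos(th)) for y in(-143,-79)]));print(th,((q-[150,100])*3).round().tolist())
E
```

```text
[(-74.0, -1.0, -0.3), (-72.0, -1.2, -0.4), (-70.0, -1.9, -0.7), (-68.0, -0.2, 0.3), (-66.0, -0.1, -1.1), (-64.0, -0.4, -0.9), (-62.0, -0.6, -0.6), (-60.0, 3.2, 1.7), (-58.0, 7.6, 5.9), (-56.0, 6.4, 4.1), (-54.0, 4.9, 2.8), (-52.0, 2.3, 2.0), (-50.0, 2.1, 2.1), (-48.0, 0.7, 1.3), (-46.0, 1.1, 1.1), (-44.0, 0.0, 0.4), (-42.0, -0.2, 0.5), (-40.0, 0.8, -0.7), (-38.0, -0.4, 0.4), (-36.0, -1.0, -0.6), (-34.0, -0.4, -1.4), (-32.0, -0.1, -0.8), (-30.0, -1.6, -1.1), (-28.0, -0.6, -0.2), (-26.0, -0.3, 0.3), (-24.0, -0.2, -0.6), (-22.0, -0.2, -0.9), (-20.0, -1.3, -0.9), (-18.0, -0.7, -0.1), (-16.0, -0.1, -1.0), (-14.0, -0.4, 0.3), (-12.0, -0.1, -0.1), (-10.0, 0.0, -0.0), (-8.0, -0.9, -1.0), (-6.0, 6.2, 2.2), (-4.0, 17.9, 7.1), (-2.0, 29.5, 11.7)] 30.0333
1.0 [[261.0, 216.0], [333.0, 227.0]]
1.2 [[254.0, 221.0], [327.0, 232.0]]
1.3 [[250.0, 225.0], [324.0, 236.0]]
1.4 [[246.0, 230.0], [320.0, 242.0]]
```

View pics/s2.png

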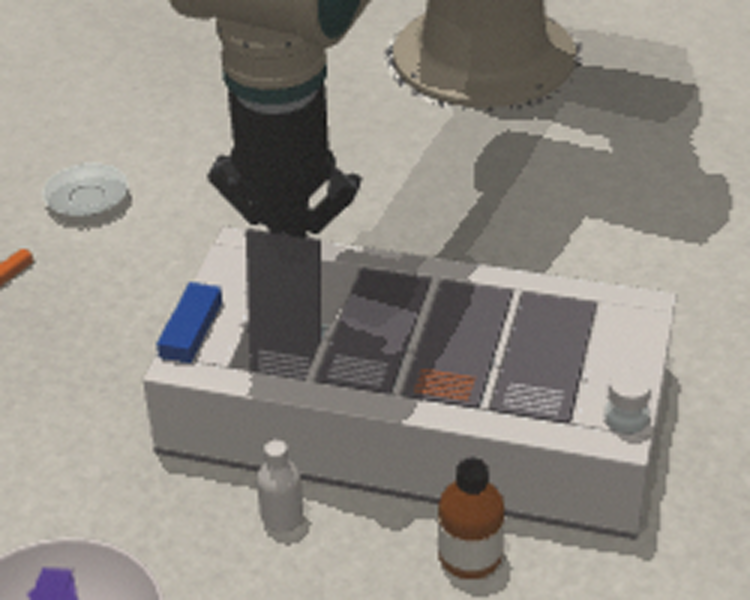

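The lid's top edge runs from (246,231) to (321,240), which fits about 1.4 rad, and the force rose sharply at x = -6, so the lid is at its stop. I'll back off, confirm and hand in.

```bash
python3 - <<'E'
from h import *
lin((-60,-111,145),100)
lin((-130,-111,200),200)
a=camera("scene");c=a[100:300,150:400]
cv2.imwrite("pics/s3.png",cv2.resize(cv2.convertScaleAbs(c,alpha=1.4),None,fx=3,fy=3,interpolation=cv2.INTER_CUBIC))
print(T(),F())
E
```

```text
31.4583 [-0.62842289 -0.40435314  0.39119141]
```

View pics/s3.png

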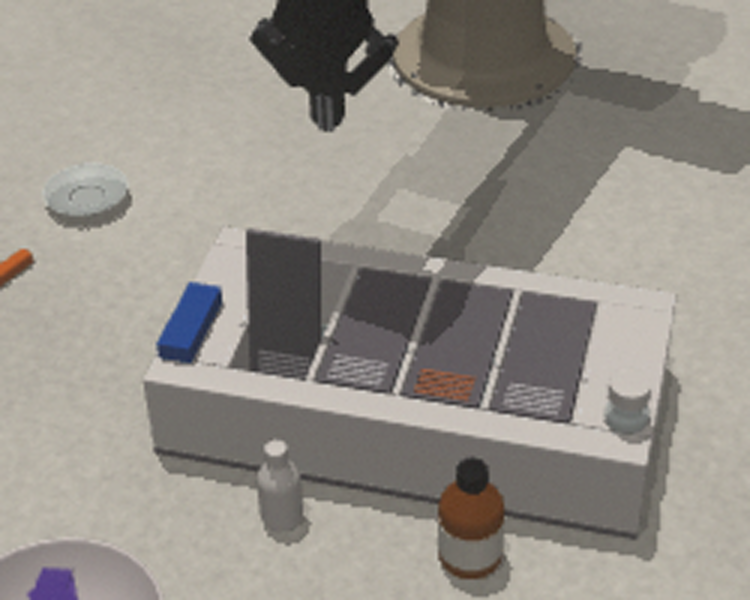

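The lid still stands with its edge at (246,231)–(321,240), the gripper is clear, and the bystanders in view haven't moved.

```bash
python3 -c "
from cell import *
print(manip.sign_off())"
```

```text
the job is handed in; nothing more can be done
None
```

The fourth lid (at the unit's -y end) was the unlatched one; it now stands open at its stop, at about 1.4 rad by the camera, no bystander was seen to move, and I handed the job in at about 31 s.

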